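# Clamp a text block under the geared hand press

## Robot

A 6-joint arm with a two-finger parallel gripper is mounted at the origin on a cart in front of the work surface, level with it; the furniture and walls round the work are solid. World frame = base frame: x ahead of the robot, y to its left, z up, the work surface at z = 0. Lengths are in m, angles in rad, forces in N, time in s.
With the tool pointing down it reaches from about 0.3 to 0.775 m from the base axis. Payload 14.6 kg.
Tool frame: the origin (TCP) lies midway between the tips of the shut fingers; the grasp point (between the pads) lies 19 mm behind it (ctrl.hold_point_z is the distance from the TCP to the grasp point, in m); z points along the fingers, x is the direction in which the jaws open and shut, and the axes are right-handed (so a half turn about z gives the same grasp; the last joint's range is limited). The gripper opens to 94 mm and grips with 3 to 60 N. Pads are 16 mm wide; open, the fingers measure 119 mm over their backs; the gripper's body (75 mm by 177 mm) begins 78 mm behind the grasp point.
Start: joints at [1.142, 0.3, 1.521, -0, 1.321, -0.067], TCP at [0.195, 0.514, 0.205] pointing down, gripper open.
Joint ranges: [-3.03, 3.03], [-0.79, 2.21], [0.23, 2.52], [-1.04, 4.18], [0, 3.07], [-2.55, 2.55]. Speed limits (rad/s): [2.22, 2.22, 2.57, 3.14, 3.14, 3.14].

## Interface

Orientations are given as [roll, pitch, yaw] about the fixed x, y, z axes, in that order (R = Rz(yaw) Ry(pitch) Rx(roll)).
In Python, from station import ctrl, viewer, ticket, nets gives the robot as it stands.
- The arm moves only by the tool carry_out, never from a script. Its argument "commands" is one flat list of numbers, 7 for each row, row after row: the closure, from -1 (fully open) to 1 (shut), so that 0 is half open, then the shift along the world's x, y, z in cm, then the turn, a rotation vector about the world's x, y, z in rad. In form: [gripper, tx, ty, tz, ax, ay, az, gripper, tx, ty, tz, ax, ay, az, ...]. A call has 1 to 12 rows; each row is the pose to reach, as a shift and turn from the pose measured when the call began; what a row does not reach only later rows make up. A row lasts 1/12 s, in which the tool goes at most 41.7 mm and 7.16 degrees, less where a joint would pass 70% of its speed; a pose out of reach is approached as far as the arm can. A call with a gripper value outside its range is refused whole. The fingers move at their own pace and stop on an object; "force" is the grip in N (left out, the last holds). Time passes only in rows, so rows that repeat a pose let the fingers close. It gives the time, the measured TCP pose, the force and the opening at its end, in the units of the state.
- ctrl.get_obs(): the state, without advancing time (a new reading comes with each control period).
- viewer.camera(name): name is "scene" or "top" or "wrist"; returns (picture, depth): 400x640x3 uint8, blue, green, red; 400x640 float32, m along the optical axis (not along the pixel's ray), 0 where there is no reading.
- viewer.camera_info(name): a dict with "fx", "fy", "cx", "cy" (pixels), "D" ([k1, k2, p1, p2, k3] as OpenCV has them; the pictures are not rectified), "R" (3x3) and "t" (3): a world point X has camera coordinates R X + t. Camera axes: x right, y down, z forward; pixel columns grow to the right and rows downward; lengths in m; the calibration is good to about 2 mm. A picture is of the moment at which its call begins: read the wrist's pose just before it. camera_info takes no time and is no camera call; for the wrist camera it gives the pose at the moment of the call.
- ticket.hand_in(): hands the job in, once; it reports no verdict.
Trained networks look in the newest picture that a camera, given by its name, has taken for a name from the list of things; names that differ only in an ending like _2 or _b are one class to them, and where a whole thing is asked for, a point or a joint stands for the part that bears it (a point fixed in the world has none). Each returns a list of dicts, best first, with "confidence" (0 to 1); they miss things now and then, are a little off and sometimes report something else, mostly with a low value. They report only what shows in the picture. A call takes as long as a camera call. They do not tell look-alikes from the thing itself.
- nets.silhouettes(camera, thing): "region" (400x640 bool, what is visible of it) and "extent" ([left, top, right, bottom] in pixels, round what is visible of it).
The state is a dict: "time_s": time; "qpos": joint angles; "joint_vel": joint speeds; "tau": joint torques, N m; "ee_pos": TCP position; "eef_rot": TCP orientation; "force": force on the tool from outside, world axes, zero at the start; "moment": the same for the moment, N m; "grip_width": finger opening in m.
Only numpy, scipy, OpenCV 4.12 (cv2) and the standard library are available. Lean on these libraries where they do the work, as an engineer would, in place of code of your own. Each camera call takes 0.05 s, during which the arm holds its last target. There are 200 camera calls.

## Task

Lay the dark wood strip across the block of paper leaves in the small blue press, square and centred under the press foot, then wind the crank clockwise until the foot comes down on the strip and you feel the crank become clearly heavier. Stop there and let go: the strip must be firmly clamped, but do not overtighten, and leave the things standing around alone.

Things in the scene. Friction and masses are not known exactly. Their poses are not given: they have to be found in the camera images.
- press: fixed base of the hand press: grey plate 150 mm wide (y), from 75 mm in front (-x) to 110 mm behind (+x) its origin, 15 mm thick, two steel posts 85 mm behind the origin. Origin on the table straight below the centre of the press foot; x points from the open front to the posts, y to its left, z up.
- press_head: fixed blue head clamped on the posts at a height that varies, turned like the press. Origin on the foot's axis at the underside of the head's nose, 92 to 104 mm above the table. The nose is 42 mm wide (y), reaches 23 mm in front of the origin, 40 mm up; the gear housing behind spans x = 48 to 110 mm, 104 mm wide, 40 mm high.
- foot_axis (a point): fixed point at the underside of the nose, on the foot's axis (same as the head's origin). The round rubber foot, 30 mm across, hangs below it on a steel leg; the foot's own height is not reported: it starts 15 to 37 mm above where the top of the strip will be. Each 10 N of foot load adds 0.6 N to the push at the grip.
- crank_axis (a point): fixed point on the crank's vertical axis, 60 mm behind the foot axis, 46 mm above the head's origin, at the foot of the crank. Turning clockwise seen from above lowers the foot by 20 mm a turn (3.2 mm per rad); three quarters of a turn to two turns bring it to the strip. The gear holds where it is left.
- knob_top (a point): top centre of the black grip on the crank: upright, round, 22 mm thick, 45 mm tall, spins freely on its pin, 55 mm from the crank axis, the 16 mm wide crank arm right below. Top 106 mm above the head's origin. It starts to the right of or behind the axis. Winding free takes a steady push of about 7.5 N along the circle. A rise of about 4.5 N is right, 8 N overtight; it rises within 0.3 rad.
- text_block: sewn block of cream paper leaves without a cover, 118 mm along its x, 144 mm along its y, 12 mm thick, lying loose on the press plate under the foot; origin at the centre of its underside, x and y as the press's.
- strip: dark hardwood strip 201 mm long (its x), 40 mm wide (its y), 9 mm thick, lying on the table to the left of the press; origin at the centre of its underside. It is to lie on the text block along the press's y, its middle under the foot; hold it near its left end so that the gripper stays clear of the head.
- needle_tin: round red and white tin, 62 mm across, 21 mm tall, bystander; origin at the centre of its underside
- brass_weight: brass weight with a small head, 46 mm across, 67 mm tall, bystander; origin at the centre of its underside
- thread_spool: spool of thread, 36 mm across, 46 mm tall, bystander; origin at the centre of its underside
There are look-alikes about, which are no part of the job. Several things look just like the strip: the one meant starts farthest to the robot's left.

How it is judged:
On the way:
1. the strip lies on the text block, centred under the foot, before the foot bears on it (x of strip in the frame of press between -0.012 and 0.012 m and y of strip in the frame of press between -0.03 and 0.03 m and z of strip in the frame of press between 0.023 and 0.031 m and angle between the x axis of strip and the y axis of press, either way round below 0.15 rad and contact force between strip and the fingers below 0.1 N and contact force between press_head and strip below 5 N), for 0.2 s.
At the end, for the whole second after the job is handed in: The strip lies on the text block within 12 mm (press x) and 30 mm (along the strip) of the foot's axis, within 0.15 rad of square, and the foot presses on it with 30 to 110 N, all at rest; the text block has shifted by less than 20 mm (contact force between press_head and strip between 30 and 110 N and x of strip in the frame of press between -0.012 and 0.012 m and y of strip in the frame of press between -0.03 and 0.03 m and z of strip in the frame of press between 0.021 and 0.031 m and angle between the x axis of strip and the y axis of press, either way round below 0.15 rad and distance of text_block from where it was at the start of the episode below 0.02 m and linear speed of strip below 0.01 m/s); the robot touches nothing.
It fails at once if the press is overtightened: the foot bears with more than 150 N (contact force between press_head and strip above 150 N).
It fails at once if a bystander is moved by more than 20 mm (distance of any of needle_tin, brass_weight, thread_spool from where it was at the start of the episode above 0.02 m).
It also fails if it takes over 72 s, if anything falls off the work surface, if the arm or the gripper's body presses on something with over 40 N, if the wrist force passes 120 N, or if a joint passes its speed limit or range.

## Working session

There is one attempt and no reset: what is moved stays moved. The work goes in short steps, Python scripts to look and compute and a tool call to move; the robot and the scene stay as the last step left them, time stands still between calls to the robot, and variables do not carry over. Pictures are saved under pics/ and viewed, about 8 in all and at most 12, crops included, and the job is handed in when it is done.

Besides the shell and the picture viewer there is one more tool, called after "Call:" in YAML: its name, and indented under it one key for each argument. carry_out: Moves the arm, as the interface text tells. Its arguments: {"type":"object","properties":{"commands":{"type":"array","items":{"type":"number"}},"force":{"type":"number"}},"required":["commands"]}

```bash
mkdir -p pics; ls
cat > h.py <<'E'
import numpy as np, cv2
from station import ctrl, viewer, ticket, nets
def info(c):
    i=viewer.camera_info(c);K=np.array([[i['fx'],0,i['cx']],[0,i['fy'],i['cy']],[0,0,1]]);return K,np.array(i['D']),np.array(i['R']),np.array(i['t'])
def back(c,uv,d,inf=None):
    K,D,R,t=inf or info(c);uv=np.asarray(uv,float).reshape(-1,1,2)
    n=cv2.undistortPoints(uv,K,D)[:,0];d=np.asarray(d).reshape(-1,1)
    return (np.hstack([n,np.ones((len(n),1))])*d-t)@R
def cloud(c,depth,mask,inf=None):
    v,u=np.nonzero(mask&(depth>0));return back(c,np.c_[u,v],depth[v,u],inf)
def proj(c,X):
    K,D,R,t=info(c);return cv2.projectPoints(np.asarray(X,float),cv2.Rodrigues(R)[0],t,K,D)[0][:,0]
E
python3 - <<'E'
from h import *
for c in ('scene','top'):
    p,d=viewer.camera(c);cv2.imwrite(f'pics/{c}0.png',p);np.save(f'{c}0.npy',d)
    inf=info(c);print(c,'campos',-inf[2].T@inf[3])
    for th in ('strip','press','press_head','text_block','knob_top','needle_tin','brass_weight','thread_spool'):
        for r in nets.silhouettes(c,th)[:6]:
            X=cloud(c,d,r['region'],inf)
            if len(X):print(th,round(r['confidence'],2),r['extent'],np.median(X,0).round(3),np.percentile(X,2,axis=0).round(3),np.percentile(X,98,axis=0).round(3))
o=ctrl.get_obs();print(o,ctrl.hold_point_z)
E
```

```text
pics
scene campos [-0.20961692 -0.47313965  1.0353946 ]
strip 0.61 [336.3, 181.0, 380.7, 207.5] [ 0.877 -0.101  0.008] [ 0.796 -0.131  0.003] [ 0.933 -0.056  0.013]
press 0.74 [286.5, 237.1, 359.9, 290.3] [ 0.55  -0.149  0.014] [ 0.478 -0.187  0.003] [ 0.657 -0.045  0.053]
press_head 0.6 [311.3, 189.6, 355.2, 254.5] [ 0.605 -0.123  0.137] [ 0.531 -0.165  0.067] [ 0.666 -0.066  0.2  ]
text_block 0.62 [289.7, 238.3, 352.4, 285.5] [ 0.543 -0.115  0.026] [ 0.499 -0.174  0.018] [ 0.606 -0.041  0.031]
text_block 0.34 [190.8, 204.0, 244.5, 248.2] [0.54  0.236 0.007] [ 0.447  0.205 -0.002] [0.638 0.267 0.012]
knob_top 0.42 [345.4, 187.7, 353.9, 204.9] [ 0.659 -0.134  0.189] [ 0.653 -0.143  0.161] [ 0.67  -0.122  0.206]
needle_tin 0.62 [254.2, 185.7, 271.6, 198.4] [0.725 0.186 0.018] [0.7  0.16 0.  ] [0.756 0.217 0.024]
brass_weight 0.85 [363.8, 309.5, 384.4, 332.9] [ 0.432 -0.317  0.041] [ 0.42  -0.337  0.005] [ 0.454 -0.294  0.066]
thread_spool 0.5 [406.2, 272.2, 419.5, 288.1] [ 0.605 -0.355  0.035] [ 0.596 -0.37  -0.002] [ 0.63  -0.336  0.048]
top campos [ 0.53841687 -0.02695609  1.3370257
[... 1196 characters left out ...]
.628 -0.338  0.051]
{'time_s': 0.9, 'qpos': array([ 1.14241188e+00,  2.99846955e-01,  1.52097623e+00,  9.52568466e-06,
        1.32068913e+00, -6.66004576e-02]), 'joint_vel': array([ 6.08150348e-04,  9.79174787e-05,  2.68759189e-05,  3.50164264e-05,
        1.31329613e-03, -2.75496098e-04]), 'tau': array([-7.40578307e-04, -5.31658888e+01, -3.52923560e+01,  7.08153751e-02,
        2.11843348e-02,  1.85893200e-06]), 'ee_pos': array([0.19467117, 0.51440031, 0.20548476]), 'eef_rot': array([-3.14158879e+00, -8.07695004e-05,  1.20900998e+00]), 'force': array([-0.18632791,  0.43163545, -0.60189726]), 'moment': array([-0.00729385, -0.0368793 ,  0.0292317 ]), 'grip_width': 0.09391944846565987} 0.0188
```

Run:
```python
from h import *
p=cv2.imread('pics/top0.png');d=np.load('top0.npy');inf=info('top')
cv2.imwrite('pics/topcrop.png',cv2.resize(p[90:300,170:440],None,fx=2.9,fy=2.8,interpolation=cv2.INTER_CUBIC))
X=np.full((400,640,3),np.nan);m=d>0;v,u=np.nonzero(m);X[v,u]=back('top',np.c_[u,v],d[v,u],inf)
def rect(c,sel,name):
    q=X[sel]; r=cv2.minAreaRect((q[:,:2]*1000).astype(np.float32)); print(name,len(q),np.round(r[0],1),np.round(r[1],1),round(r[2],1),'z',np.median(q[:,2]).round(4))
x,y,z=np.moveaxis(X,2,0)
near=(x>.45)&(x<.75)&(y>-.25)&(y<0.0)
rect('top',near&(z>.12)&(z<.155),'head')
rect('top',near&(z>.008)&(z<.05),'plate+block')
rect('top',near&(z>.022)&(z<.05),'block')
rect('top',near&(z>.195),'knob');q=X[near&(z>.16)];print(q.round(3)[::4], z[near].max() if 0 else np.nanmax(z[near]))
rect('top',(y>.18)&(y<.29)&(x>.42)&(x<.67)&(z>.005)&(z<.02),'strip')
```

```text
head 1070 [ 600.  -112.3] [103.1 139.8] 88.4 z 0.1387
plate+block 1947 [ 604.4 -125.7] [302.9 210.9] 7.4 z 0.026
block 1279 [ 563.9 -109.3] [150.1 148.1] 85.5 z 0.0279
knob 54 [ 662.7 -132.4] [18.3 18.7] 1.1 z 0.2054
[[ 0.672 -0.129  0.204]
 [ 0.669 -0.126  0.202]
 [ 0.669 -0.136  0.206]
 [ 0.667 -0.129  0.203]
 [ 0.666 -0.139  0.206]
 [ 0.664 -0.126  0.206]
 [ 0.664 -0.136  0.206]
 [ 0.661 -0.123  0.204]
 [ 0.661 -0.133  0.21 ]
 [ 0.66  -0.122  0.188]
 [ 0.658 -0.131  0.209]
 [ 0.659 -0.142  0.2  ]
 [ 0.656 -0.128  0.205]
 [ 0.655 -0.139  0.207]
 [ 0.653 -0.128  0.203]
 [ 0.655 -0.124  0.161]
 [ 0.652 -0.132  0.187]
 [ 0.65  -0.135  0.16 ]
 [ 0.644 -0.132  0.161]
 [ 0.639 -0.124  0.16 ]
 [ 0.636 -0.121  0.163]
 [ 0.625 -0.113  0.16 ]
 [ 0.62  -0.11   0.161]
 [ 0.62  -0.123  0.162]
 [ 0.614 -0.112  0.161]
 [ 0.612 -0.11   0.161]
 [ 0.609 -0.109  0.164]
 [ 0.604 -0.107  0.161]
 [ 0.56  -0.108  0.162]
 [ 0.557 -0.108  0.168]
 [ 0.555 -0.103  0.16 ]
 [ 0.555 -0.113  0.166]
 [ 0.552 -0.108  0.165]
 [ 0.552 -0.119  0.167]
 [ 0.549 -0.111  0.165]
 [ 0.547 -0.105  0.169]
 [ 0.547 -0.116  0.163]] 0.20998486785417814
strip 910 [545.  235.8] [249.2 107.1] 0.1 z 0.0091
```

View pics/topcrop.png

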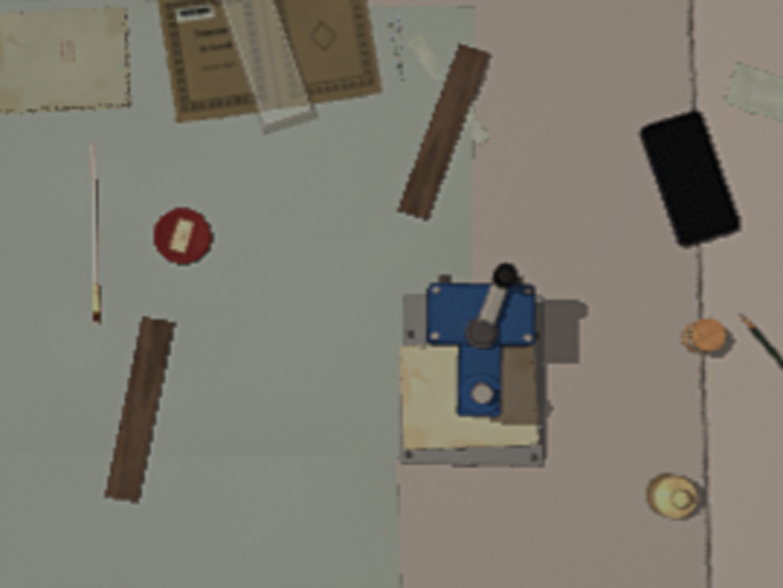

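View pics/scene0.png

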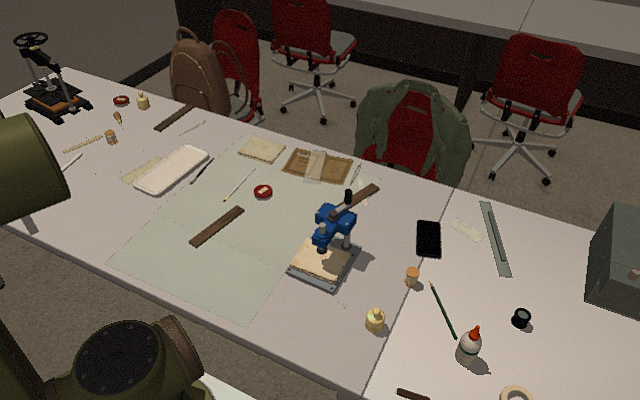

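Run:
```python
from h import *
d=np.load('scene0.npy')
for u,v in [(175,118),(217,226),(370,193),(412,393),(55,100),(166,126),(188,108)]:
    print(u,v,d[v,u],back('scene',[[u,v]],[d[v,u]]).round(3))
p=cv2.imread('pics/scene0.png')
a=cv2.resize(p[85:150,60:215],None,fx=5,fy=4,interpolation=cv2.INTER_CUBIC);b=cv2.resize(p[195:255,160:315],None,fx=5,fy=4,interpolation=cv2.INTER_CUBIC)
cv2.imwrite('pics/cand.png',np.vstack([a,b]))
t=cv2.imread('pics/top0.png');
# full-width search for brown strips in top
print(back('top',[[0,200],[639,200],[320,0],[320,399]],[1.33]*4).round(2))
```

```text
175 118 1.8471313 [[0.949 0.73  0.007]]
217 226 1.4164506 [[0.539 0.234 0.01 ]]
370 193 1.5403382 [[ 0.894 -0.12   0.008]]
412 393 1.050559 [[ 0.315 -0.456  0.008]]
55 100 1.7821449 [[0.746 1.113 0.085]]
166 126 1.8067584 [[0.889 0.725 0.006]]
188 108 1.8956136 [[1.027 0.727 0.01 ]]
[[ 0.66  0.91 -0.  ]
 [ 0.63 -1.06  0.03]
 [ 1.26 -0.08  0.06]
 [ 0.04 -0.07 -0.03]]
```

View pics/cand.png

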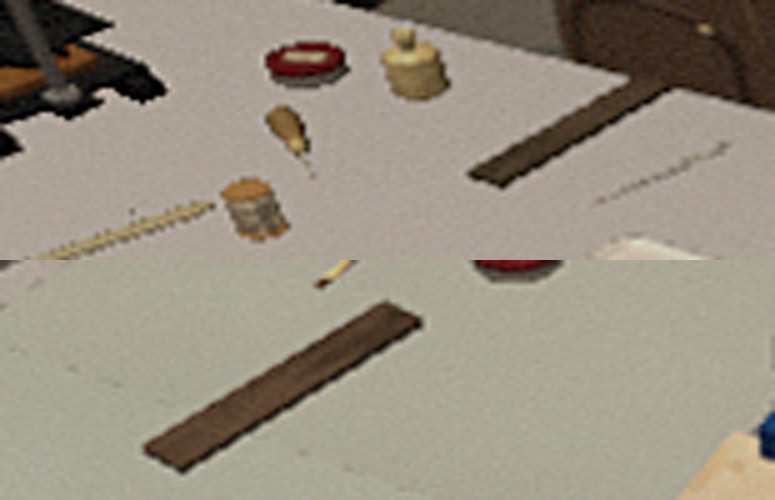

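View pics/top0.png

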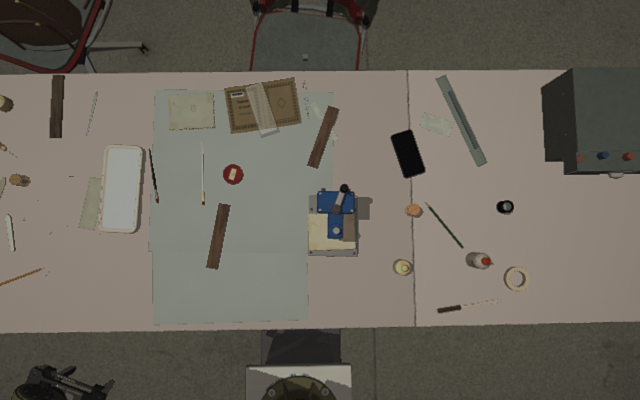

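The reachable strips are at top px (218,236) and (323,137). The one at (57,107) is greyer, belongs to the other press, and lies 1.2 m out, so it can't be reached. The one meant is therefore (218,236): left of the press, and the leftmost of those in reach. The enlarged crop (lower half) confirms that it is the dark brown strip. I'll go above its near end and look from there.

Call:
carry_out:
  commands: [-1,26,-26,5,0,0,0.17,-1,26,-26,5,0,0,0.17,-1,26,-26,5,0,0,0.17,-1,26,-26,5,0,0,0.17,-1,26,-26,5,0,0,0.17,-1,26,-26,5,0,0,0.17,-1,26,-26,5,0,0,0.17,-1,26,-26,5,0,0,0.17,-1,26,-26,5,0,0,0.17,-1,26,-26,5,0,0,0.17,-1,26,-26,5,0,0,0.17,-1,26,-26,5,0,0,0.17]

```text
time_s: 1.9
ee_pos: [0.4544, 0.2546, 0.2552]
eef_rot: [-3.141, 0.0, 1.379]
force: [0.5, -0.2, 0.3]
grip_width: 0.094
```

```bash
cat >> h.py <<'E'
def shot(c,name):
    inf=info(c);p,d=viewer.camera(c);cv2.imwrite(f'pics/{name}.png',p);np.save(f'{name}.npy',d);return inf,p,d
def rect(q,name):
    r=cv2.minAreaRect((q[:,:2]*1000).astype(np.float32)); print(name,len(q),np.round(r[0],1),np.round(r[1],1),round(r[2],2),'z',np.median(q[:,2]).round(4));return r
E
python3 - <<'E'
from h import *
o=ctrl.get_obs();print(o['time_s'],o['ee_pos'],o['eef_rot'],o['qpos'])
inf,p,d=shot('wrist','w1');print('cam',-inf[2].T@inf[3],inf[2])
for r in nets.silhouettes('wrist','strip')[:3]:
    X=cloud('wrist',d,r['region'],inf);X=X[(X[:,2]>.005)&(X[:,2]<.014)];print(r['confidence'],r['extent']);rect(X,'strip')
    print(X.min(0),X.max(0))
E
```

```text
1.9 [0.45435867 0.25457307 0.25524074] [-3.14115186e+00  8.04220870e-05  1.37864282e+00] [ 4.40275560e-01  1.99852624e-01  1.52958491e+00  1.98163597e-04
  1.41255821e+00 -9.38398504e-01]
cam [0.37925012 0.26889908 0.4339414 ] [[ 1.91662405e-01  9.81460700e-01 -6.45679116e-04]
 [ 9.46712267e-01 -1.84703048e-01  2.63857285e-01]
 [ 2.58846297e-01 -5.11827942e-02 -9.64561515e-01]]
0.59 [174.7, 379.2, 190.4, 399.8]
strip 206 [772.1 -51.1] [24.  39.8] 66.55 z 0.0084
[ 0.75364355 -0.06975567  0.00519252] [ 0.79170019 -0.03503574  0.0103666 ]
0.57 [308.0, 164.1, 336.8, 298.6]
strip 3344 [543.6 237.8] [ 35.8 199.3] 78.48 z 0.0085
[0.44297933 0.20310898 0.00549078] [0.64372352 0.27351202 0.01137688]
```

Call:
carry_out:
  commands: [-1,-0.1,0.15,-15,0,0,-0.009,-1,-0.1,0.15,-22,0,0,-0.009,-1,-0.1,0.15,-22,0,0,-0.009,-1,-0.1,0.15,-22,0,0,-0.009,-1,-0.1,0.15,-22,0,0,-0.009,-1,-0.1,0.15,-22,0,0,-0.009,-1,-0.1,0.15,-24,0,0,-0.009,-1,-0.1,0.15,-25.1,0,0,-0.009,-1,-0.1,0.15,-25.1,0,0,-0.009,-1,-0.1,0.15,-25.1,0,0,-0.009]

```text
time_s: 2.83
ee_pos: [0.4531, 0.2573, 0.0053]
eef_rot: [3.141, -0.0, 1.372]
force: [0.3, -0.0, 0.2]
grip_width: 0.094
```

Call:
carry_out:
  commands: [0.5,0,0,0,0,0,0,0.5,0,0,0,0,0,0,0.5,0,0,0,0,0,0,0.5,0,0,0,0,0,0,0.5,0,0,0,0,0,0,0.5,0,0,0,0,0,0,0.5,0,0,0,0,0,0,0.5,0,0,0,0,0,0]
  force: 45

```text
time_s: 3.5
ee_pos: [0.4531, 0.2573, 0.0054]
eef_rot: [3.141, -0.0, 1.372]
force: [0.7, -0.8, 0.2]
grip_width: 0.0441
```

Call:
carry_out:
  commands: [1,0,0,0,0,0,0,1,0,0,0,0,0,0,1,0,0,0,0,0,0,1,0,0,0,0,0,0]
  force: 45

```text
time_s: 3.83
ee_pos: [0.4531, 0.2573, 0.0053]
eef_rot: [3.141, -0.0, 1.372]
force: [0.1, -0.1, 0.6]
grip_width: 0.0349
```

Call:
carry_out:
  commands: [1,0,0,3,0,0,0,1,0,0,6,0,0,0,1,0,0,10,0,0,0,1,0,0,14,0,0,0,1,0,0,14,0,0,0,1,0,0,14,0,0,0,1,0,0,14,0,0,0]

```text
time_s: 4.42
ee_pos: [0.4527, 0.2571, 0.1445]
eef_rot: [-3.141, 0.0, 1.372]
force: [-0.3, 0.2, -1.7]
grip_width: 0.0347
```

Run:
```python
from h import *
inf,p,d=shot('wrist','w2');it,pt,dt=shot('top','t2')
for c,i,D in(('top',it,dt),('wrist',inf,d)):
  for r in nets.silhouettes(c,'strip')[:4]:
    X=cloud(c,D,r['region'],i);print(c,r['confidence'],r['extent'],X.min(0).round(3),X.max(0).round(3));
    if len(X)>30:
        rect(X,'strip');u=X-X.mean(0);V=np.linalg.svd(u,full_matrices=0)[2];print('dirs',V[0].round(3),V[2].round(3))
t0=cv2.imread('pics/top0.png');g=t0.astype(int)
for (a,b,cc,dd) in((195,275,200,235),(100,172,300,345)):
    m=np.zeros((400,640),bool);m[a:b,cc:dd]=(g.sum(2)<260)[a:b,cc:dd]
    X=cloud('top',np.load('top0.npy'),m);X=X[X[:,2]<.016];rect(X,'col'); print(cv2.minAreaRect(np.argwhere(m).astype(np.float32)))
cv2.imwrite('pics/w2c.png',p)
```

```text
top 0.8 [198.4, 201.0, 221.8, 264.0] [0.474 0.202 0.003] [0.637 0.272 0.153]
strip 760 [555.6 234.7] [161.9  69.2] 1.91 z 0.1441
dirs [-0.98   0.192  0.042] [0.062 0.098 0.993]
top 0.58 [309.2, 107.2, 337.8, 168.4] [ 0.745 -0.132 -0.004] [ 0.938 -0.036  0.017]
strip 762 [843.4 -86.5] [ 40.4 200.3] 69.5 z 0.009
dirs [-0.937  0.35  -0.002] [-0.011 -0.022  1.   ]
wrist 0.76 [291.2, 230.0, 351.5, 389.6] [ 0.424  0.174 -0.002] [0.702 0.275 0.268]
strip 7058 [564.2 233.5] [ 67.9 283.8] 78.3 z 0.1463
dirs [-0.961  0.202  0.192] [-0.202 -0.979  0.019]
col 804 [553.9 260.4] [ 87.5 213.7] 79.2 z 0.0095
((232.09291076660156, 210.4728240966797), (28.228422164916992, 70.29946899414062), 78.88695526123047)
col 725 [856.5 -54.6] [104.6 201.2] 68.86 z 0.0092
((132.95889282226562, 312.39044189453125), (33.707855224609375, 63.78743362426758), 69.44395446777344)
```

View pics/w2.png

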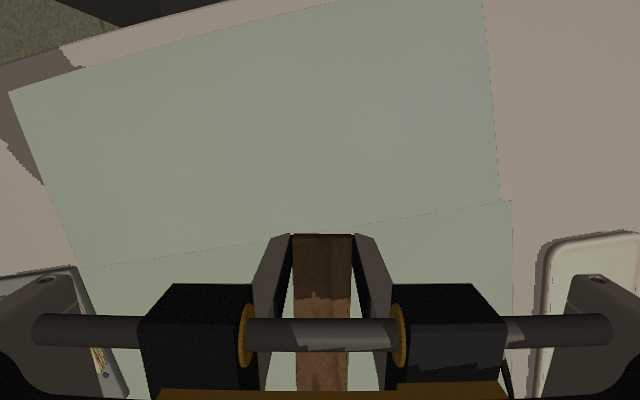

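Run:
```python
from h import *
d=np.load('w2.npy');p=cv2.imread('pics/w2.png').astype(int);inf=info('wrist')
for r in (242,255,270,285):
    print(r,np.round(d[r,285:362:4],3),p[r,285:362:4].sum(1))
print(inf[0])
g=cv2.imread('pics/top0.png').astype(int);D=np.load('top0.npy')
for r in (215,230,245,260):print(r,g[r,200:238,:].sum(1))
for r in (120,135,150):print(r,g[r,302:345,:].sum(1))
print(info('top')[0][0,0])
```

```text
242 [0.177 0.18  0.188 0.188 0.188 0.188 0.189 0.188 0.189 0.188 0.189 0.188
 0.19  0.188 0.189 0.188 0.189 0.18  0.176 0.176] [176  27 101 100 111  95 105  97  92  95  87  91 102  99  96 111 102  24
 176 174]
255 [0.165 0.174 0.192 0.19  0.191 0.19  0.192 0.191 0.19  0.19  0.191 0.19
 0.191 0.19  0.191 0.191 0.192 0.178 0.164 0.161] [ 60  10 101 105  99 102 103  86  93  97  93  87 110 109 109 102  97  26
  15 176]
270 [0.155 0.174 0.195 0.194 0.194 0.193 0.193 0.193 0.193 0.194 0.195 0.193
 0.194 0.193 0.194 0.192 0.194 0.179 0.158 0.149] [ 29  18  80 110 105  97 102  96  88 106  98  98 118 107 115  99  95 173
  18  44]
285 [0.154 0.36  0.198 0.198 0.197 0.197 0.196 0.197 0.197 0.196 0.195 0.197
 0.197 0.196 0.197 0.197 0.197 0.361 0.159 0.143] [ 16 420 225 102 102 105 105 113 100 106  97  95 107 115 118 106 101 409
   2  21]
[[323.22509254   0.         321.72414444]
 [  0.         323.22509254 202.38014421]
 [  0.           0.           1.        ]]
215 [393 392 393 392 391 390 393 393 390 390 393 391 392 394 397 379 235 147
 167 178 178 162 155 155 150 147 139 131 222 401 398 392 
[... 364 characters left out ...]
87 388 393 380 237 178 197 187 177 164 171 175 177 178 177
 153 198 401 399 390 390 391 393 393 391 393 391 393 390 389 390 393 393
 391 391]
120 [394 393 388 387 383 388 390 388 389 385 387 388 386 384 386 385 386 387
 388 392 360 205 182 188 183 181 180 177 166 175 181 170 172 225 309 397
 395 392 391 389 393 391 391]
135 [388 388 388 389 388 389 386 385 388 385 387 389 388 391 392 351 202 187
 194 192 190 189 181 166 154 157 163 253 401 397 398 411 419 403 351 379
 395 391 395 391 393 393 391]
150 [386 390 391 388 391 388 388 392 396 366 227 163 166 160 152 151 164 178
 167 153 139 161 274 392 397 391 390 387 386 386 389 394 394 392 393 393
 393 392 393 394 393 391 393]
435.17673907443964
```

Run:
```python
from h import *
inf=info('top');ds=[];ps=[]
for _ in range(6):
    p,d=viewer.camera('top');ds.append(d);ps.append(p.astype(float))
d=np.median(ds,0);p=np.mean(ps,0).astype(np.uint8);np.save('press.npy',d)
cv2.imwrite('pics/press.png',cv2.resize(p[175:265,295:375],None,fx=7,fy=6.6,interpolation=cv2.INTER_CUBIC))
v,u=np.mgrid[175:265,295:375];X=back('top',np.c_[u.ravel(),v.ravel()],d[175:265,295:375].ravel(),inf)
def sel(a,b):return X[(X[:,2]>a)&(X[:,2]<b)&(X[:,0]>.46)&(X[:,0]<.70)&(X[:,1]>-.2)&(X[:,1]<-.02)]
H=sel(.134,.146);rect(H,'headtop')
h=H[H[:,0]>.615];rect(h,'housing');n=H[(H[:,0]<.59)];rect(n,'nose')
hub=sel(.15,.18);
for a,b,nm in((.53,.58,'footdisc'),(.595,.63,'hub')):
    q=hub[(hub[:,0]>a)&(hub[:,0]<b)];rect(q,nm);print(q.mean(0).round(4))
k=sel(.195,.22);rect(k,'knob');print(k.mean(0).round(4))
# bluish mask line fit: left/right edges of head top
b=sel(.021,.034);rect(b,'block');pl=sel(.009,.02);
for xx in (.51,.53):
    s=b[abs(b[:,0]-xx)<.006];print('block y',s[:,1].min(),s[:,1].max())
print('block front x', [b[abs(b[:,1]-yy)<.006][:,0].min().round(4) for yy in(-.06,-.08,-.10,-.12,-.14,-.16)])
print('plate front x', [X[(abs(X[:,1]-yy)<.006)&(X[:,2]>.01)&(X[:,0]>.46)][:,0].min().round(4) for yy in(-.06,-.08,-.10,-.12,-.14,-.16)])
```

```text
headtop 881 [ 595.5 -112.6] [102.8 130.3] 89.36 z 0.1397
housing 515 [ 638.  -113.1] [102.8  45.3] 89.36 z 0.1398
nose 189 [ 559.7 -110.2] [38.7 58. ] 88.31 z 0.1392
footdisc 39 [ 551.7 -110.5] [15.3 16.7] 41.97 z 0.1656
[ 0.5517 -0.1105  0.165 ]
hub 81 [ 615.2 -113.2] [22.7 29.4] 80.13 z 0.1596
[ 0.6142 -0.1142  0.1593]
knob 54 [ 662.6 -132.5] [18.6 18.6] 89.49 z 0.2052
[ 0.6621 -0.132   0.2048]
block 1296 [ 551.1 -107. ] [111.4 140.3] 1.16 z 0.0278
block y -0.17721525522441908 -0.03880696590903457
block y -0.17762237513792897 -0.03906818843497706
block front x [np.float64(0.4945), np.float64(0.4973), np.float64(0.4971), np.float64(0.4968), np.float64(0.4995), np.float64(0.4991)]
plate front x [np.float64(0.4792), np.float64(0.4789), np.float64(0.4785), np.float64(0.4783), np.float64(0.4779), np.float64(0.4776)]
```

View pics/press.png

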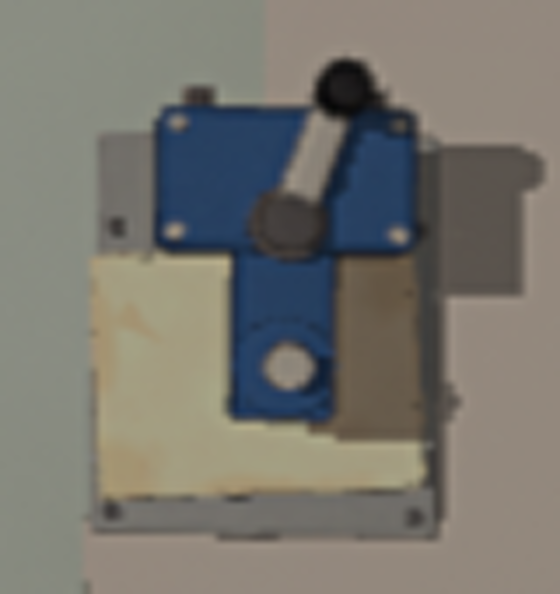

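Call:
carry_out:
  commands: [1,-1,-2,0,0,0,-0.12,1,-2,-3,0,0,0,-0.24,1,-3,-4,0,0,0,-0.36,1,-3,-5,0,0,0,-0.48,1,-3,-5,0,0,0,-0.6,1,-3,-5,0,0,0,-0.72,1,-3,-5,0,0,0,-0.84,1,-3,-5,0,0,0,-0.96,1,-3,-5,0,0,0,-1.08,1,-3,-5,0,0,0,-1.2,1,-3,-5,0,0,0,-1.32,1,-3,-5,0,0,0,-1.397]

```text
time_s: 5.92
ee_pos: [0.4231, 0.2073, 0.1451]
eef_rot: [-3.141, -0.0, -0.032]
force: [0.5, -0.0, -0.6]
grip_width: 0.0348
```

Run:
```python
from h import *
o=ctrl.get_obs();print(o['ee_pos'],o['eef_rot'],o['qpos'].round(3))
for c in('top','scene'):
  i,p,d=shot(c,c+'3')
  for r in nets.silhouettes(c,'strip')[:3]:
    X=cloud(c,d,r['region'],i);X=X[(X[:,2]>.1)&(X[:,2]<.16)]
    if len(X)>30:
        rect(X,c);A=np.c_[X[:,1]-o['ee_pos'][1],np.ones(len(X))];print(r['confidence'],np.linalg.lstsq(A,X[:,2],rcond=None)[0],X.min(0),X.max(0))
```

```text
[0.42311871 0.20726929 0.14514883] [-3.14128029e+00 -2.37077141e-04 -3.15750110e-02] [0.378 0.187 1.809 0.    1.144 0.409]
top 890 [417.8 106.7] [183.9  36.4] 87.95 z 0.1457
0.95 [0.0324005  0.14903302] [0.39677052 0.01496447 0.13601202] [0.43807981 0.19843707 0.15664529]
scene 907 [422.1 114.2] [201.8  41.4] 87.94 z 0.1443
0.58 [0.03517937 0.14761702] [0.39814114 0.01344783 0.13222123] [0.44349463 0.2149381  0.15672459]
```

Call:
carry_out:
  commands: [1,2,-10,-1,-0.033,0,0.008,1,4,-14,-2,-0.033,0,0.008,1,7.2,-21.3,-4.5,-0.033,0,0.008,1,7.2,-21.3,-4.5,-0.033,0,0.008,1,7.2,-21.3,-4.5,-0.033,0,0.008,1,7.2,-21.3,-4.5,-0.033,0,0.008,1,7.2,-21.3,-4.5,-0.033,0,0.008,1,7.2,-21.3,-4.5,-0.033,0,0.008,1,7.2,-21.3,-4.5,-0.033,0,0.008]

```text
time_s: 6.87
ee_pos: [0.495, -0.0053, 0.1002]
eef_rot: [3.109, -0.001, -0.012]
force: [-0.7, 1.4, -1.4]
grip_width: 0.0347
```

```bash
cat > chk.py <<'E'
from h import *
import sys
n=sys.argv[1];zl,zh=float(sys.argv[2]),float(sys.argv[3])
o=ctrl.get_obs();print(o['time_s'],o['ee_pos'].round(4),o['eef_rot'].round(3),o['force'].round(1))
for c in('top','scene'):
  i,p,d=shot(c,c+n)
  for r in nets.silhouettes(c,'strip')[:4]:
    X=cloud(c,d,r['region'],i);X=X[(X[:,2]>zl)&(X[:,2]<zh)&(X[:,0]<.7)]
    if len(X)>30:
        rect(X,c);A=np.c_[X[:,1]-o['ee_pos'][1],np.ones(len(X))];print(round(r['confidence'],2),np.linalg.lstsq(A,X[:,2],rcond=None)[0].round(3),X.min(0).round(3),X.max(0).round(3))
E
python3 chk.py 4 .06 .13
```

```text
6.8667 [ 0.495  -0.0053  0.1002] [ 3.109e+00 -1.000e-03 -1.200e-02] [-0.7  1.4 -1.4]
top 593 [ 490.5 -132.7] [127.8  34.2] 89.12 z 0.1044
0.59 [0.004 0.105] [ 0.473 -0.196  0.097] [ 0.508 -0.069  0.114]
scene 925 [509.1 -99.1] [201.5  69.9] 88.71 z 0.103
0.8 [0.001 0.103] [ 0.473 -0.2    0.064] [0.544 0.002 0.109]
```

Call:
carry_out:
  commands: [1,0,0,-4,0,0,-0.012,1,0,0,-6,0,0,-0.012,1,0,0,-6,0,0,-0.012,1,0,0,-6,0,0,-0.012,1,2,0,-6,0,0,-0.012,1,3.5,0,-6,0,0,-0.012,1,5,0,-6,0,0,-0.012,1,6.2,0,-6,0,0,-0.012,1,6.2,0,-6,0,0,-0.012,1,6.2,0,-6,0,0,-0.012]

```text
time_s: 7.9
ee_pos: [0.5575, -0.0047, 0.0418]
eef_rot: [3.109, -0.003, -0.024]
force: [-0.3, -0.4, -1.4]
grip_width: 0.0347
```

```bash
python3 chk.py 5 .03 .075; python3 -c "
import cv2
a=cv2.imread('pics/scene5.png')[170:300,230:400];b=cv2.imread('pics/top5.png')[170:270,260:390]
a=cv2.resize(a,(390*2,298*1),interpolation=cv2.INTER_CUBIC) if 0 else cv2.resize(a,None,fx=2.3,fy=2.3,interpolation=cv2.INTER_CUBIC);b=cv2.resize(b,(390,299),interpolation=cv2.INTER_CUBIC)
import numpy as np;cv2.imwrite('pics/c5.png',np.hstack([a,b]))"
```

```text
7.9 [ 0.5575 -0.0047  0.0418] [ 3.109e+00 -3.000e-03 -2.400e-02] [-0.3 -0.4 -1.4]
top 309 [ 551.9 -131.5] [125.3  32.7] 89.17 z 0.0459
0.66 [-0.003  0.045] [ 0.535 -0.194  0.04 ] [ 0.569 -0.069  0.052]
scene 726 [554.5 -98.8] [199.   41.6] 88.52 z 0.0437
0.81 [0.003 0.044] [ 0.532 -0.198  0.03 ] [0.577 0.001 0.051]
scene 275 [ 439.  -315.7] [42.2 45.2] 16.84 z 0.0435
0.34 [0.072 0.069] [ 0.418 -0.338  0.03 ] [ 0.463 -0.293  0.07 ]
```

View pics/c5.png

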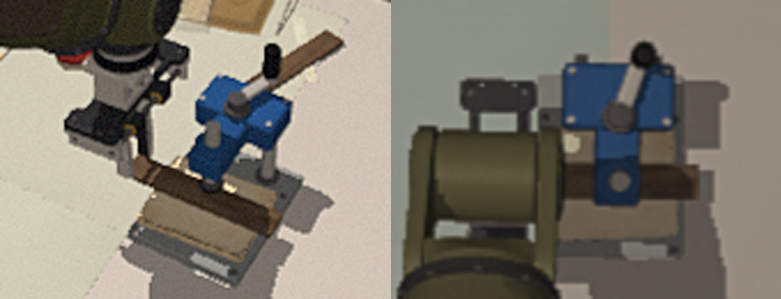

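Call:
carry_out:
  commands: [1,-0.1,0,-0.4,0,0,0,1,-0.1,0,-0.7,0,0,0,1,-0.1,0,-0.95,0,0,0,1,-0.1,0,-0.95,0,0,0]

```text
time_s: 8.43
ee_pos: [0.5554, -0.0047, 0.0311]
eef_rot: [3.109, -0.001, -0.024]
force: [-1.8, -0.3, 2.2]
grip_width: 0.035
```

Call:
carry_out:
  commands: [0.1,0,0,0,0,0,0,0.1,0,0,0,0,0,0,-0.2,0,0,0,0,0,0,-0.2,0,0,0,0,0,0,-0.2,0,0,0,0,0,0,-0.2,0,0,0,0,0,0]

```text
time_s: 8.93
ee_pos: [0.5554, -0.0048, 0.0311]
eef_rot: [3.109, -0.001, -0.024]
force: [-0.4, -0.2, 0.8]
grip_width: 0.0561
```

Call:
carry_out:
  commands: [-0.4,0,0,4,0,0,0,-0.4,0,0,8,0.033,0,0,-0.4,0,0,16,0.033,0,0,-0.4,0,0,23,0.033,0,0,-0.4,0,0,23,0.033,0,0,-0.4,0,0,23,0.033,0,0,-0.4,4,-5,23,0.033,0,0,-0.4,10.7,-12.7,23,0.033,0,0,-0.4,10.7,-12.7,23,0.033,0,0,-0.4,10.7,-12.7,23,0.033,0,0,-0.4,10.7,-12.7,23,0.033,0,0,-0.4,10.7,-12.7,23,0.033,0,0]

```text
time_s: 9.93
ee_pos: [0.6627, -0.1332, 0.259]
eef_rot: [-3.141, 0.002, -0.026]
force: [-0.3, 1.2, -1.0]
grip_width: 0.0658
```

```bash
python3 chk.py 6 .028 .045
python3 - <<'E'
from h import *
for th in('knob_top',):
  i,p,d=shot('wrist','w6')
  for r in nets.silhouettes('wrist',th)[:3]:
    X=cloud('wrist',d,r['region'],i);print(r['confidence'],r['extent'],np.median(X,0).round(4));q=X[(X[:,2]>.2)&(X[:,2]<.212)]
    if len(q)>10:rect(q,'knob')
E
```

```text
9.9333 [ 0.6627 -0.1332  0.259 ] [-3.141e+00  2.000e-03 -2.600e-02] [-0.3  1.2 -1. ]
top 227 [553.4 -30.4] [59.8 32.9] 89.18 z 0.036
0.49 [-0.008  0.037] [ 0.537 -0.06   0.03 ] [ 0.57  -0.     0.044]
scene 760 [553.1 -98.5] [199.2  43. ] 89.49 z 0.0347
0.84 [-0.003  0.035] [ 0.531 -0.198  0.028] [0.575 0.001 0.04 ]
scene 188 [ 438.9 -315.9] [41. 45.] 16.32 z 0.0415
0.37 [0.016 0.043] [ 0.419 -0.338  0.028] [ 0.462 -0.294  0.045]
0.61 [313.1, 193.0, 338.9, 229.7] [ 0.6648 -0.1277  0.2035]
knob 559 [ 664.8 -131.4] [20.3 20.4] 89.52 z 0.2046
```

View pics/w6.png

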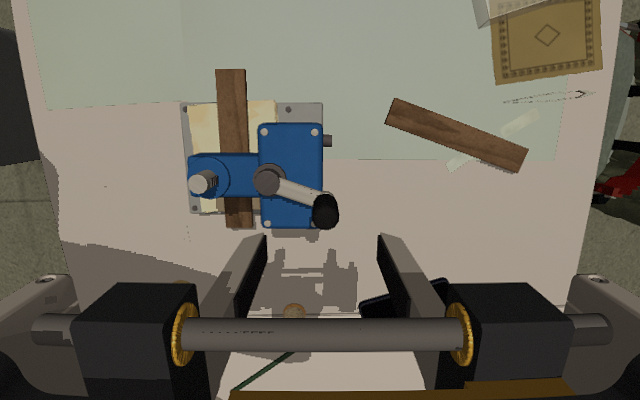

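Run:
```python
from h import *
inf=info('wrist');p,d=viewer.camera('wrist');g=p.sum(2)
v,u=np.mgrid[100:260,180:350];X=back('wrist',np.c_[u.ravel(),v.ravel()],d[100:260,180:350].ravel(),inf)
def sel(a,b,x0,x1,y0=-.2,y1=-.03):return X[(X[:,2]>a)&(X[:,2]<b)&(X[:,0]>x0)&(X[:,0]<x1)&(X[:,1]>y0)&(X[:,1]<y1)]
H=sel(.136,.144,.45,.72);rect(H,'head');rect(H[H[:,0]>.62],'housing');rect(H[H[:,0]<.585],'nose')
rect(sel(.160,.175,.535,.58),'rodtop')
q=sel(.15,.175,.59,.633);rect(q,'hub');print(np.histogram(q[:,2],8))
k=sel(.2,.212,.63,.7);print(cv2.minEnclosingCircle((k[:,:2]*1000).astype(np.float32)))
a=sel(.15,.175,.59,.655);
for x in np.arange(.592,.655,.006):
    s=a[abs(a[:,0]-x)<.002]
    if len(s):print(x.round(3),s[:,1].min().round(4),s[:,1].max().round(4),np.median(s[:,2]).round(4))
```

```text
head 5832 [ 597.6 -111.8] [102.3 129.3] 88.51 z 0.1389
housing 3580 [ 640.6 -112.9] [102.2  43.3] 88.63 z 0.1389
nose 968 [ 553.9 -110.1] [40.9 41.5] 76.76 z 0.139
rodtop 336 [ 554.  -110.5] [17.7 16.9] 73.88 z 0.1652
hub 755 [ 618.5 -113.2] [23.5 33. ] 80.88 z 0.1587
(array([  7,   6,  14,  13,  66, 315, 322,  12]), array([0.15045981, 0.15184663, 0.15323344, 0.15462026, 0.15600708,
       0.1573939 , 0.15878072, 0.16016754, 0.16155436]))
((664.6533203125, -132.00823974609375), 10.848593711853027)
0.604 -0.1198 -0.1037 0.1589
0.61 -0.124 -0.1007 0.159
0.616 -0.1239 -0.1009 0.1591
0.622 -0.1244 -0.1035 0.1586
0.628 -0.1266 -0.1093 0.1579
0.634 -0.1284 -0.1112 0.1579
0.64 -0.1316 -0.114 0.1579
0.646 -0.1337 -0.1157 0.158
0.652 -0.1358 -0.1179 0.1579
```

Call:
carry_out:
  commands: [-0.4,0.2,0.1,-3,0,0,0,-0.4,0.2,0.1,-6,0,0,0,-0.4,0.2,0.1,-8,0,0,0,-0.4,0.2,0.1,-9.3,0,0,0,-0.4,0.2,0.1,-9.3,0,0,0,0.2,0.2,0.1,-9.3,0,0,0,0.2,0.2,0.1,-9.3,0,0,0,0.2,0.2,0.1,-9.3,0,0,0,0.2,0.2,0.1,-9.3,0,0,0]
  force: 30

```text
time_s: 11.03
ee_pos: [0.6645, -0.13, 0.1704]
eef_rot: [3.141, -0.003, -0.023]
force: [0.1, 0.5, 0.1]
grip_width: 0.0422
```

Call:
carry_out:
  commands: [0.8,0,0,0,0,0,0,0.8,0,0,0,0,0,0,0.8,0,0,0,0,0,0,0.8,0,0,0,0,0,0,0.8,0,0,0,0,0,0,0.8,0,0,0,0,0,0]
  force: 30

```text
time_s: 11.53
ee_pos: [0.6648, -0.13, 0.1707]
eef_rot: [3.141, -0.004, -0.023]
force: [3.4, 0.1, 2.2]
grip_width: 0.0213
```

```bash
cat > arc.py <<'E'
from h import *
import sys
# usage: cx cy r dth n
cx,cy,r,dth,n=[float(a) for a in sys.argv[1:6]]
o=ctrl.get_obs();e=o['ee_pos'];f=o['force'];th=np.arctan2(e[1]-cy,e[0]-cx);R=np.hypot(e[0]-cx,e[1]-cy)
rad=np.array([np.cos(th),np.sin(th)]);tan=np.array([np.sin(th),-np.cos(th)])
print('t',round(o['time_s'],2),'e',e.round(4),'th',th.round(3),'R',R.round(4),'f',f.round(1),'frad',(f[:2]@rad).round(1),'fcw',(f[:2]@tan).round(1))
s=[]
for k in range(1,int(n)+1):
    a=th-dth*k;s+=[0.8,round((cx+r*np.cos(a)-e[0])*100,2),round((cy+r*np.sin(a)-e[1])*100,2),0,0,0,0]
print(s)
E
python3 arc.py .614 -.1102 .0545 .12 6
```

```text
t 11.53 e [ 0.6648 -0.13    0.1707] th -0.371 R 0.0545 f [3.4 0.1 2.2] frad 3.1 fcw -1.3
[0.8, np.float64(-0.28), np.float64(-0.59), 0, 0, 0, 0, 0.8, np.float64(-0.62), np.float64(-1.15), 0, 0, 0, 0, 0.8, np.float64(-1.02), np.float64(-1.66), 0, 0, 0, 0, 0.8, np.float64(-1.49), np.float64(-2.12), 0, 0, 0, 0, 0.8, np.float64(-2.0), np.float64(-2.52), 0, 0, 0, 0, 0.8, np.float64(-2.57), np.float64(-2.86), 0, 0, 0, 0]
```

Call:
carry_out:
  commands: [0.8,-0.28,-0.59,0,0,0,0,0.8,-0.62,-1.15,0,0,0,0,0.8,-1.02,-1.66,0,0,0,0,0.8,-1.49,-2.12,0,0,0,0,0.8,-2.0,-2.52,0,0,0,0,0.8,-2.57,-2.86,0,0,0,0]

```text
time_s: 12.03
ee_pos: [0.6398, -0.1587, 0.1708]
eef_rot: [3.141, -0.007, -0.023]
force: [8.8, 0.3, -2.5]
grip_width: 0.0215
```

```bash
sed -i 's/^print(s)/print([float(x) for x in s])/' arc.py; python3 arc.py .614 -.1102 .0545 .15 12
```

```text
t 12.03 e [ 0.6398 -0.1587  0.1708] th -1.083 R 0.0549 f [ 8.8  0.3 -2.5] frad 3.8 fcw -7.9
[0.8, -0.77, -0.29, 0.0, 0.0, 0.0, 0.0, 0.8, -1.56, -0.5, 0.0, 0.0, 0.0, 0.0, 0.8, -2.37, -0.6, 0.0, 0.0, 0.0, 0.0, 0.8, -3.18, -0.56, 0.0, 0.0, 0.0, 0.0, 0.8, -3.99, -0.41, 0.0, 0.0, 0.0, 0.0, 0.8, -4.76, -0.14, 0.0, 0.0, 0.0, 0.0, 0.8, -5.48, 0.24, 0.0, 0.0, 0.0, 0.0, 0.8, -6.14, 0.72, 0.0, 0.0, 0.0, 0.0, 0.8, -6.71, 1.3, 0.0, 0.0, 0.0, 0.0, 0.8, -7.2, 1.96, 0.0, 0.0, 0.0, 0.0, 0.8, -7.58, 2.68, 0.0, 0.0, 0.0, 0.0, 0.8, -7.84, 3.46, 0.0, 0.0, 0.0, 0.0]
```

Call:
carry_out:
  commands: [0.8,-0.77,-0.3,0,0,0,0,0.8,-1.56,-0.53,0,0,0,0,0.8,-2.38,-0.64,0,0,0,0,0.8,-3.2,-0.61,0,0,0,0,0.8,-4.02,-0.45,0,0,0,0,0.8,-4.8,-0.17,0,0,0,0,0.8,-5.52,0.22,0,0,0,0,0.8,-6.18,0.7,0,0,0,0,0.8,-6.76,1.28,0,0,0,0,0.8,-7.25,1.95,0,0,0,0,0.8,-7.63,2.68,0,0,0,0,0.8,-7.89,3.46,0,0,0,0]

```text
time_s: 13.03
ee_pos: [0.5604, -0.125, 0.1707]
eef_rot: [3.139, -0.006, -0.023]
force: [3.0, -6.3, -1.5]
grip_width: 0.0215
```

```bash
python3 arc.py .614 -.1102 .055 .15 12
```

```text
t 13.03 e [ 0.5604 -0.125   0.1707] th -2.872 R 0.0556 f [ 3.  -6.3 -1.5] frad -1.2 fcw -6.9
[0.8, -0.1, 0.83, 0.0, 0.0, 0.0, 0.0, 0.8, -0.14, 1.65, 0.0, 0.0, 0.0, 0.0, 0.8, -0.05, 2.47, 0.0, 0.0, 0.0, 0.0, 0.8, 0.16, 3.27, 0.0, 0.0, 0.0, 0.0, 0.8, 0.49, 4.02, 0.0, 0.0, 0.0, 0.0, 0.8, 0.92, 4.72, 0.0, 0.0, 0.0, 0.0, 0.8, 1.45, 5.35, 0.0, 0.0, 0.0, 0.0, 0.8, 2.08, 5.89, 0.0, 0.0, 0.0, 0.0, 0.8, 2.77, 6.33, 0.0, 0.0, 0.0, 0.0, 0.8, 3.53, 6.66, 0.0, 0.0, 0.0, 0.0, 0.8, 4.32, 6.88, 0.0, 0.0, 0.0, 0.0, 0.8, 5.14, 6.98, 0.0, 0.0, 0.0, 0.0]
```

Call:
carry_out:
  commands: [0.8,-0.1,0.83,0,0,0,0,0.8,-0.14,1.65,0,0,0,0,0.8,-0.05,2.47,0,0,0,0,0.8,0.16,3.27,0,0,0,0,0.8,0.49,4.02,0,0,0,0,0.8,0.92,4.72,0,0,0,0,0.8,1.45,5.35,0,0,0,0,0.8,2.08,5.89,0,0,0,0,0.8,2.77,6.33,0,0,0,0,0.8,3.53,6.66,0,0,0,0,0.8,4.32,6.88,0,0,0,0,0.8,5.14,6.98,0,0,0,0]

```text
time_s: 14.03
ee_pos: [0.6111, -0.0554, 0.1706]
eef_rot: [3.139, -0.004, -0.023]
force: [-7.8, -4.3, 4.3]
grip_width: 0.0211
```

```bash
python3 arc.py .614 -.1102 .055 .12 3;python3 - <<'E'
from h import *
# foot height above strip: see scene camera; region of press_head near the foot
i,p,d=shot('scene','s7');cv2.imwrite('pics/s7c.png',cv2.resize(p[200:270,280:360],None,fx=8,fy=8,interpolation=cv2.INTER_CUBIC))
u,v=proj('scene',[[.554,-.1105,.036]])[0];print(u,v)
E
```

```text
t 14.03 e [ 0.6111 -0.0554  0.1706] th 1.625 R 0.0548 f [-7.8 -4.3  4.3] frad -3.9 fcw -8.0
[0.8, 0.66, 0.01, 0.0, 0.0, 0.0, 0.0, 0.8, 1.31, -0.07, 0.0, 0.0, 0.0, 0.0, 0.8, 1.95, -0.23, 0.0, 0.0, 0.0, 0.0]
321.4391276363116 257.1994085671336
```

View pics/s7c.png

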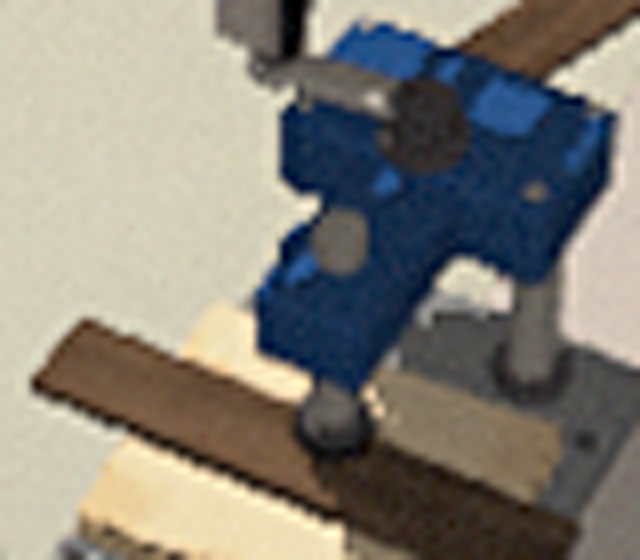

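```bash
cat > foot.py <<'E'
from h import *
i=info('scene');D=[];P=[]
for _ in range(5):
    p,d=viewer.camera('scene');D.append(d);P.append(p.astype(float))
d=np.median(D,0);p=np.mean(P,0)
u=np.arange(318,325)
for v in range(236,264):
    X=back('scene',np.c_[u,[v]*7],d[v,u],i)
    print(v,X[2:6].mean(0).round(4),p[v,u].sum(1).astype(int))
for z in (.036,.041,.046,.051,.056):print(z,proj('scene',[[.554,-.1105,z],[.554-.0055,-.1105-.014,z]]).round(1).tolist())
E
python3 foot.py
```

```text
236 [ 0.5393 -0.1161  0.1391] [146 146 141 145 144 160 150]
237 [ 0.5365 -0.1175  0.1386] [145 147 145 150 154 148 159]
238 [ 0.535  -0.1183  0.1367] [149 133 148 145 146 143 136]
239 [ 0.5352 -0.1183  0.1327] [155 164 159 150 148 139 132]
240 [ 0.5327 -0.1195  0.1318] [135 146 148 163 157 158 156]
241 [ 0.5315 -0.1202  0.1296] [148 145 136 150 152 161 159]
242 [ 0.5316 -0.1202  0.1256] [139 139 143 142 141 135 150]
243 [ 0.5308 -0.1206  0.1227] [130 150 139 143 139 152 140]
244 [ 0.5315 -0.1204  0.118 ] [133 132 145 141 135 147 143]
245 [ 0.5307 -0.1208  0.1151] [107 115 133 133 137 136 139]
246 [ 0.5307 -0.1209  0.1113] [288 110 132 126 126 140 138]
247 [ 0.5312 -0.1208  0.1068] [535 144 193 163 137 125 122]
248 [ 0.5386 -0.1173  0.0935] [574 226 264 254 213 166 110]
249 [ 0.5464 -0.1137  0.0796] [343 222 284 298 282 230 150]
250 [ 0.5466 -0.1136  0.0754] [228 252 284 288 292 278 212]
251 [ 0.5472 -0.1134  0.0705] [267 279 278 290 283 277 236]
252 [ 0.547  -0.1136  0.0667] [264 265 259 287 284 272 242]
253 [ 0.547  -0.1137  0.0627] [218 212 169 225 223 169 125]
254 [ 0.5446 -0.1149  0.0616] [118 166 134 134 133 144 124]
255 [ 0.5442 -0.1152  0.058 ] [ 64 113 120 123 113 106  75]
256 [ 0.5426 -0.116   0.056 ] [88 42 47 46 35 37 46]
257 [ 0.542  -0.1164  0.0526] [196  72  81  77  82  80 101]
258 [ 0.5526 -0.1114  0.0346] [238 111 108 113 121 142 135]
259 [ 0.5489 -0.1132  0.0351] [261 177 127 117 110 110 122]
260 [ 0.546  -0.1147  0.0348] [299 255 135 126 120 120 118]
261 [ 0.5426 -0.1164  0.0351] [269 265 207 199 140 136 126]
262 [ 0.5403 -0.1176  0.034 ] [145 236 282 263 151 148 140]
263 [ 0.5362 -0.1196  0.0352] [111  71 138 186 135 150 149]
0.036 [[321.4, 257.2], [325.1, 260.4]]
0.041 [[321.5, 256.0], [325.1, 259.2]]
0.046 [[321.5, 254.8], [325.2, 258.0]]
0.051 [[321.5, 253.6], [325.2, 256.8]]
0.056 [[321.6, 252.5], [325.3, 255.6]]
```

```bash
python3 arc.py .614 -.1102 .055 .15 12
```

```text
t 14.33 e [ 0.6119 -0.0555  0.1707] th 1.608 R 0.0548 f [ 4.5 -2.9 -1.4] frad -3.1 fcw 4.4
[0.8, 0.82, -0.01, 0.0, 0.0, 0.0, 0.0, 0.8, 1.63, -0.16, 0.0, 0.0, 0.0, 0.0, 0.8, 2.41, -0.43, 0.0, 0.0, 0.0, 0.0, 0.8, 3.14, -0.82, 0.0, 0.0, 0.0, 0.0, 0.8, 3.8, -1.31, 0.0, 0.0, 0.0, 0.0, 0.8, 4.38, -1.89, 0.0, 0.0, 0.0, 0.0, 0.8, 4.87, -2.56, 0.0, 0.0, 0.0, 0.0, 0.8, 5.25, -3.29, 0.0, 0.0, 0.0, 0.0, 0.8, 5.52, -4.07, 0.0, 0.0, 0.0, 0.0, 0.8, 5.67, -4.88, 0.0, 0.0, 0.0, 0.0, 0.8, 5.7, -5.7, 0.0, 0.0, 0.0, 0.0, 0.8, 5.6, -6.52, 0.0, 0.0, 0.0, 0.0]
```

Call:
carry_out:
  commands: [0.8,0.82,-0.01,0,0,0,0,0.8,1.63,-0.16,0,0,0,0,0.8,2.41,-0.43,0,0,0,0,0.8,3.14,-0.82,0,0,0,0,0.8,3.8,-1.31,0,0,0,0,0.8,4.38,-1.89,0,0,0,0,0.8,4.87,-2.56,0,0,0,0,0.8,5.25,-3.29,0,0,0,0,0.8,5.52,-4.07,0,0,0,0,0.8,5.67,-4.88,0,0,0,0,0.8,5.7,-5.7,0,0,0,0,0.8,5.6,-6.52,0,0,0,0]

```text
time_s: 15.33
ee_pos: [0.6677, -0.1195, 0.1707]
eef_rot: [3.141, -0.007, -0.023]
force: [-0.7, 8.6, 1.7]
grip_width: 0.0211
```

```bash
python3 arc.py .614 -.1102 .055 .1 10; python3 foot.py | sed -n 18,27p
```

```text
t 15.33 e [ 0.6677 -0.1195  0.1707] th -0.172 R 0.0545 f [-0.7  8.6  1.7] frad -2.2 fcw -8.3
[0.8, -0.08, -0.54, 0.0, 0.0, 0.0, 0.0, 0.8, -0.25, -1.07, 0.0, 0.0, 0.0, 0.0, 0.8, -0.47, -1.57, 0.0, 0.0, 0.0, 0.0, 0.8, -0.75, -2.04, 0.0, 0.0, 0.0, 0.0, 0.8, -1.07, -2.49, 0.0, 0.0, 0.0, 0.0, 0.8, -1.43, -2.9, 0.0, 0.0, 0.0, 0.0, 0.8, -1.83, -3.28, 0.0, 0.0, 0.0, 0.0, 0.8, -2.27, -3.61, 0.0, 0.0, 0.0, 0.0, 0.8, -2.74, -3.9, 0.0, 0.0, 0.0, 0.0, 0.8, -3.24, -4.14, 0.0, 0.0, 0.0, 0.0]
253 [ 0.5473 -0.1135  0.0622] [289 288 304 314 306 288 203]
254 [ 0.5468 -0.1139  0.0588] [240 292 303 285 266 241 144]
255 [ 0.5459 -0.1144  0.0558] [158 247 222 121 129 137 138]
256 [ 0.5429 -0.1159  0.0556] [ 91 116 128 136 141 144  94]
257 [ 0.5435 -0.1157  0.0507] [57 75 82 90 71 63 57]
258 [ 0.5413 -0.1168  0.0494] [86 64 59 47 55 67 73]
259 [ 0.5454 -0.1149  0.0399] [190 127 124  99  96 104 102]
260 [ 0.5465 -0.1145  0.0342] [270 137 147 148 138 123 127]
261 [ 0.5424 -0.1165  0.0354] [254 207 235 205 144 144 136]
262 [ 0.54   -0.1177  0.0344] [158 248 297 293 209 147 146]
```

```bash
python3 arc.py .614 -.1102 .055 .15 10
```

```text
t 15.58 e [ 0.6675 -0.1208  0.1707] th -0.195 R 0.0546 f [-3.2 -1.4  2.5] frad -2.9 fcw 2.0
[0.8, -0.18, -0.8, 0.0, 0.0, 0.0, 0.0, 0.8, -0.51, -1.56, 0.0, 0.0, 0.0, 0.0, 0.8, -0.96, -2.25, 0.0, 0.0, 0.0, 0.0, 0.8, -1.5, -2.87, 0.0, 0.0, 0.0, 0.0, 0.8, -2.13, -3.4, 0.0, 0.0, 0.0, 0.0, 0.8, -2.84, -3.83, 0.0, 0.0, 0.0, 0.0, 0.8, -3.59, -4.15, 0.0, 0.0, 0.0, 0.0, 0.8, -4.39, -4.36, 0.0, 0.0, 0.0, 0.0, 0.8, -5.21, -4.44, 0.0, 0.0, 0.0, 0.0, 0.8, -6.04, -4.4, 0.0, 0.0, 0.0, 0.0]
```

Call:
carry_out:
  commands: [0.8,-0.18,-0.8,0,0,0,0,0.8,-0.51,-1.56,0,0,0,0,0.8,-0.96,-2.25,0,0,0,0,0.8,-1.5,-2.87,0,0,0,0,0.8,-2.13,-3.4,0,0,0,0,0.8,-2.84,-3.83,0,0,0,0,0.8,-3.59,-4.15,0,0,0,0,0.8,-4.39,-4.36,0,0,0,0,0.8,-5.21,-4.44,0,0,0,0,0.8,-6.04,-4.4,0,0,0,0]

```text
time_s: 16.42
ee_pos: [0.6076, -0.1652, 0.1708]
eef_rot: [3.138, -0.009, -0.024]
force: [7.5, -1.9, -1.9]
grip_width: 0.0211
```

```bash
python3 arc.py .614 -.1102 .055 .1 1; python3 foot.py | sed -n 20,27p;  python3 arc.py .614 -.1102 .055 .1 6
```

```text
t 16.42 e [ 0.6076 -0.1652  0.1708] th -1.687 R 0.0553 f [ 7.5 -1.9 -1.9] frad 1.0 fcw -7.6
[0.8, -0.54, 0.13, 0.0, 0.0, 0.0, 0.0]
255 [ 0.5468 -0.1139  0.0547] [247 255 262 272 274 234 167]
256 [ 0.5465 -0.1141  0.0509] [163 249 217 137 143 136 138]
257 [ 0.5434 -0.1157  0.0509] [ 91 147 154 152 153 144 106]
258 [ 0.5428 -0.1161  0.0475] [ 54  79  81 107 102  74  43]
259 [ 0.5417 -0.1167  0.0447] [83 69 61 63 46 53 85]
260 [ 0.5417 -0.1167  0.0405] [201 127 113 105 104 110 112]
261 [ 0.5423 -0.1165  0.0355] [268 213 242 221 163 145 130]
262 [ 0.5398 -0.1178  0.0347] [169 255 296 289 203 155 153]
t 16.67 e [ 0.6066 -0.165   0.1706] th -1.704 R 0.0553 f [-6.5 -2.6  4. ] frad 3.4 fcw 6.1
[0.8, -0.54, 0.13, 0.0, 0.0, 0.0, 0.0, 0.8, -1.06, 0.28, 0.0, 0.0, 0.0, 0.0, 0.8, -1.57, 0.49, 0.0, 0.0, 0.0, 0.0, 0.8, -2.06, 0.75, 0.0, 0.0, 0.0, 0.0, 0.8, -2.52, 1.05, 0.0, 0.0, 0.0, 0.0, 0.8, -2.95, 1.4, 0.0, 0.0, 0.0, 0.0]
```

Call:
carry_out:
  commands: [0.8,-0.54,0.13,0,0,0,0,0.8,-1.06,0.28,0,0,0,0,0.8,-1.57,0.49,0,0,0,0,0.8,-2.06,0.75,0,0,0,0]

```text
time_s: 17.0
ee_pos: [0.5866, -0.1584, 0.1708]
eef_rot: [3.136, -0.006, -0.024]
force: [3.6, -6.6, -1.1]
grip_width: 0.0213
```

```bash
python3 arc.py .614 -.1102 .055 .08 4
```

```text
t 17.0 e [ 0.5866 -0.1584  0.1708] th -2.088 R 0.0554 f [ 3.6 -6.6 -1.1] frad 4.0 fcw -6.4
[0.8, -0.35, 0.27, 0.0, 0.0, 0.0, 0.0, 0.8, -0.7, 0.53, 0.0, 0.0, 0.0, 0.0, 0.8, -1.04, 0.82, 0.0, 0.0, 0.0, 0.0, 0.8, -1.34, 1.14, 0.0, 0.0, 0.0, 0.0]
```

Call:
carry_out:
  commands: [0.8,-0.35,0.27,0,0,0,0,0.8,-0.7,0.53,0,0,0,0,0.8,-1.04,0.82,0,0,0,0,0.8,-1.34,1.14,0,0,0,0]

```text
time_s: 17.33
ee_pos: [0.5733, -0.1479, 0.1707]
eef_rot: [3.135, -0.007, -0.024]
force: [2.0, -8.9, -0.8]
grip_width: 0.0211
```

```bash
python3 arc.py .614 -.1102 .055 .08 3; python3 foot.py | sed -n 21,27p; python3 arc.py .614 -.1102 .055 .08 3
```

```text
t 17.33 e [ 0.5733 -0.1479  0.1707] th -2.394 R 0.0555 f [ 2.  -8.9 -0.8] frad 4.6 fcw -7.9
[0.8, -0.25, 0.37, 0.0, 0.0, 0.0, 0.0, 0.8, -0.51, 0.72, 0.0, 0.0, 0.0, 0.0, 0.8, -0.74, 1.1, 0.0, 0.0, 0.0, 0.0]
256 [ 0.5471 -0.1139  0.0502] [221 278 285 263 225 177 133]
257 [ 0.5439 -0.1155  0.0502] [128 201 241 222 129 139 139]
258 [ 0.543  -0.116   0.0471] [ 71  98 123 112 132 121  97]
259 [ 0.5429 -0.1161  0.0431] [51 59 68 55 56 41 26]
260 [ 0.5419 -0.1166  0.0402] [180  82  79  72  74  93  87]
261 [ 0.5436 -0.1159  0.0338] [266 216 228 201 130 149 139]
262 [ 0.539  -0.1182  0.0356] [172 252 300 291 205 157 153]
t 17.58 e [ 0.5729 -0.1475  0.1707] th -2.404 R 0.0555 f [-3.4 -5.2  2.1] frad 6.0 fcw -1.5
[0.8, -0.24, 0.37, 0.0, 0.0, 0.0, 0.0, 0.8, -0.5, 0.73, 0.0, 0.0, 0.0, 0.0, 0.8, -0.72, 1.11, 0.0, 0.0, 0.0, 0.0]
```

Call:
carry_out:
  commands: [0.8,-0.2,0.3,0,0,0,0,0.8,-0.41,0.6,0,0,0,0,0.8,-0.6,0.91,0,0,0,0]

```text
time_s: 17.83
ee_pos: [0.5669, -0.1396, 0.1707]
eef_rot: [3.133, -0.005, -0.025]
force: [-2.0, -9.6, 1.1]
grip_width: 0.0212
```

```bash
python3 arc.py .614 -.1102 .055 .065 3
```

```text
t 17.83 e [ 0.5669 -0.1396  0.1707] th -2.584 R 0.0555 f [-2.  -9.6  1.1] frad 6.7 fcw -7.1
[0.8, -0.14, 0.34, 0.0, 0.0, 0.0, 0.0, 0.8, -0.3, 0.66, 0.0, 0.0, 0.0, 0.0, 0.8, -0.43, 0.99, 0.0, 0.0, 0.0, 0.0]
```

Call:
carry_out:
  commands: [0.8,-0.19,0.31,0,0,0,0,0.8,-0.35,0.63,0,0,0,0,0.8,-0.49,0.96,0,0,0,0]

```text
time_s: 18.08
ee_pos: [0.5623, -0.1307, 0.1707]
eef_rot: [3.132, -0.006, -0.025]
force: [2.3, -6.0, -0.7]
grip_width: 0.0213
```

```bash
python3 arc.py .614 -.1102 .0558 .05 3
```

```text
t 18.08 e [ 0.5623 -0.1307  0.1707] th -2.764 R 0.0556 f [ 2.3 -6.  -0.7] frad 0.1 fcw -6.4
[0.8, -0.11, 0.26, 0.0, 0.0, 0.0, 0.0, 0.8, -0.2, 0.52, 0.0, 0.0, 0.0, 0.0, 0.8, -0.27, 0.79, 0.0, 0.0, 0.0, 0.0]
```

Call:
carry_out:
  commands: [0.8,-0.1,0.26,0,0,0,0,0.8,-0.19,0.52,0,0,0,0,0.8,-0.27,0.79,0,0,0,0,0.8,-0.33,1.05,0,0,0,0]

```text
time_s: 18.42
ee_pos: [0.5594, -0.1208, 0.1707]
eef_rot: [3.13, -0.006, -0.025]
force: [3.1, -6.2, -1.1]
grip_width: 0.0211
```

```bash
python3 arc.py .614 -.1102 .0556 .05 4; python3 foot.py | sed -n 21,27p
```

```text
t 18.42 e [ 0.5594 -0.1208  0.1707] th -2.95 R 0.0557 f [ 3.1 -6.2 -1.1] frad -1.9 fcw -6.7
[0.8, -0.04, 0.28, 0.0, 0.0, 0.0, 0.0, 0.8, -0.07, 0.55, 0.0, 0.0, 0.0, 0.0, 0.8, -0.09, 0.83, 0.0, 0.0, 0.0, 0.0, 0.8, -0.09, 1.11, 0.0, 0.0, 0.0, 0.0]
256 [ 0.5468 -0.114   0.0505] [240 243 274 284 265 233 163]
257 [ 0.5463 -0.1143  0.047 ] [151 240 243 214 124 137 134]
258 [ 0.5437 -0.1156  0.0462] [ 84 138 174 160 129 137 109]
259 [ 0.5451 -0.115   0.0402] [ 52  78  76 107 100  66  46]
260 [ 0.5423 -0.1165  0.0398] [160  49  56  42  43  54  73]
261 [ 0.5423 -0.1165  0.0355] [262 196 197 194 170 110 106]
262 [ 0.54   -0.1177  0.0343] [165 245 292 324 290 148 149]
```

Call:
carry_out:
  commands: [0.8,-0.04,0.28,0,0,0,0,0.8,-0.07,0.55,0,0,0,0,0.8,-0.09,0.83,0,0,0,0,0.8,-0.09,1.11,0,0,0,0]

```text
time_s: 19.0
ee_pos: [0.5584, -0.1098, 0.1707]
eef_rot: [3.13, -0.006, -0.025]
force: [0.5, -6.5, 0.5]
grip_width: 0.0215
```

```bash
python3 arc.py .614 -.1102 .0556 .05 4
```

```text
t 19.0 e [ 0.5584 -0.1098  0.1707] th 3.135 R 0.0556 f [ 0.5 -6.5  0.5] frad -0.5 fcw -6.5
[0.8, 0.01, 0.28, 0.0, 0.0, 0.0, 0.0, 0.8, 0.03, 0.55, 0.0, 0.0, 0.0, 0.0, 0.8, 0.07, 0.83, 0.0, 0.0, 0.0, 0.0, 0.8, 0.12, 1.1, 0.0, 0.0, 0.0, 0.0]
```

Call:
carry_out:
  commands: [0.8,0.01,0.28,0,0,0,0,0.8,0.03,0.55,0,0,0,0,0.8,0.07,0.83,0,0,0,0,0.8,0.12,1.1,0,0,0,0]

```text
time_s: 19.33
ee_pos: [0.5595, -0.0994, 0.1706]
eef_rot: [3.129, -0.005, -0.026]
force: [-0.5, -9.0, 1.4]
grip_width: 0.0214
```

```bash
python3 arc.py .614 -.1102 .0556 .05 4
```

```text
t 19.33 e [ 0.5595 -0.0994  0.1706] th 2.947 R 0.0555 f [-0.5 -9.   1.4] frad -1.3 fcw -8.9
[0.8, 0.06, 0.27, 0.0, 0.0, 0.0, 0.0, 0.8, 0.13, 0.54, 0.0, 0.0, 0.0, 0.0, 0.8, 0.22, 0.8, 0.0, 0.0, 0.0, 0.0, 0.8, 0.32, 1.06, 0.0, 0.0, 0.0, 0.0]
```

Call:
carry_out:
  commands: [0.8,0.05,0.22,0,0,0,0,0.8,0.1,0.43,0,0,0,0]

```text
time_s: 19.5
ee_pos: [0.5603, -0.0959, 0.1706]
eef_rot: [3.127, -0.005, -0.026]
force: [-1.9, -10.1, 0.4]
grip_width: 0.021
```

```bash
python3 arc.py .614 -.1102 .0556 .04 3
```

```text
t 19.5 e [ 0.5603 -0.0959  0.1706] th 2.882 R 0.0555 f [ -1.9 -10.1   0.4] frad -0.8 fcw -10.3
[0.8, 0.05, 0.22, 0.0, 0.0, 0.0, 0.0, 0.8, 0.12, 0.43, 0.0, 0.0, 0.0, 0.0, 0.8, 0.2, 0.64, 0.0, 0.0, 0.0, 0.0]
```

Call:
carry_out:
  commands: [0.8,0.04,0.17,0,0,0,0,0.8,0.07,0.27,0,0,0,0]

```text
time_s: 19.67
ee_pos: [0.5609, -0.0941, 0.1706]
eef_rot: [3.126, -0.004, -0.026]
force: [-1.5, -9.6, 0.2]
grip_width: 0.0214
```

```bash
python3 arc.py .614 -.1102 .0556 .03 2
```

```text
t 19.67 e [ 0.5609 -0.0941  0.1706] th 2.847 R 0.0555 f [-1.5 -9.6  0.2] frad -1.3 fcw -9.6
[0.8, 0.04, 0.16, 0.0, 0.0, 0.0, 0.0, 0.8, 0.09, 0.32, 0.0, 0.0, 0.0, 0.0]
```

Call:
carry_out:
  commands: [0.8,0.05,0.2,0,0,0,0,0.8,0.11,0.4,0,0,0,0]

```text
time_s: 19.83
ee_pos: [0.5619, -0.0911, 0.1706]
eef_rot: [3.124, -0.004, -0.027]
force: [-0.0, -11.2, 0.0]
grip_width: 0.0213
```

```bash
python3 arc.py .614 -.1102 .0556 .03 2;python3 foot.py | sed -n 21,27p;python3 arc.py .614 -.1102 .0556 .03 2
```

```text
t 19.83 e [ 0.5619 -0.0911  0.1706] th 2.79 R 0.0555 f [ -0.  -11.2   0. ] frad -3.8 fcw -10.5
[0.8, 0.05, 0.16, 0.0, 0.0, 0.0, 0.0, 0.8, 0.11, 0.31, 0.0, 0.0, 0.0, 0.0]
256 [ 0.5472 -0.1138  0.05  ] [258 283 290 290 276 235 157]
257 [ 0.5467 -0.1141  0.0464] [193 237 265 244 184 149 127]
258 [ 0.5429 -0.116   0.0473] [ 85 136 191 175 132 133 117]
259 [ 0.5434 -0.1159  0.0425] [50 84 86 97 95 76 54]
260 [ 0.5418 -0.1167  0.0404] [151  44  58  42  50  42  57]
261 [ 0.542  -0.1167  0.036 ] [255 183 191 192 168 101 111]
262 [ 0.5394 -0.118   0.0351] [156 246 289 316 283 145 149]
t 20.08 e [ 0.562  -0.0908  0.1706] th 2.785 R 0.0555 f [-0.8 -6.9 -0.5] frad -1.7 fcw -6.7
[0.8, 0.05, 0.16, 0.0, 0.0, 0.0, 0.0, 0.8, 0.11, 0.31, 0.0, 0.0, 0.0, 0.0]
```

Call:
carry_out:
  commands: [0.8,0.04,0.12,0,0,0,0,0.8,0.08,0.24,0,0,0,0,0.8,0.13,0.36,0,0,0,0]

```text
time_s: 20.33
ee_pos: [0.5631, -0.0882, 0.1706]
eef_rot: [3.123, -0.003, -0.027]
force: [-2.7, -10.5, 0.9]
grip_width: 0.0215
```

```bash
python3 arc.py .614 -.1102 .0556 .03 2
```

```text
t 20.33 e [ 0.5631 -0.0882  0.1706] th 2.734 R 0.0555 f [ -2.7 -10.5   0.9] frad -1.6 fcw -10.8
[0.8, 0.06, 0.16, 0.0, 0.0, 0.0, 0.0, 0.8, 0.13, 0.31, 0.0, 0.0, 0.0, 0.0]
```

Call:
carry_out:
  commands: [-0.2,0,0,0,0,0,0,-0.2,0,0,0,0,0,0,-0.2,0,0,0,0,0,0,-0.2,0,0,0,0,0,0,-0.2,0,0,2,0,0,0,-0.2,0,0,6,0,0,0,-0.2,0,0,12,0,0,0,-0.2,0,8,14,0,0,0,-0.2,-5,15,14,0,0,0,-0.2,-5,20,14,0,0,0,-0.2,-5,20,14,0,0,0,-0.2,-5,20,14,0,0,0]

```text
time_s: 21.33
ee_pos: [0.5134, 0.1088, 0.3105]
eef_rot: [3.123, -0.003, -0.027]
force: [1.5, 0.9, -0.5]
grip_width: 0.0565
```

```bash
python3 chk.py 9 .028 .045
python3 - <<'E'
from h import *
p=cv2.imread('pics/scene9.png');cv2.imwrite('pics/c9.png',cv2.resize(p[160:340,220:440],None,fx=3.3,fy=3.3,interpolation=cv2.INTER_CUBIC))
d=np.load('top9.npy');i=info('top')
v,u=np.mgrid[175:265,295:375];X=back('top',np.c_[u.ravel(),v.ravel()],d[175:265,295:375].ravel(),i)
k=X[(X[:,2]>.195)&(X[:,2]<.22)&(X[:,1]>-.2)];k=k.mean(0);print('knob',k.round(4),np.arctan2(k[1]+.1122,k[0]-.6135),'arm cmd th ~2.73')
E
```

```text
21.3333 [0.5134 0.1088 0.3105] [ 3.123e+00 -3.000e-03 -2.700e-02] [ 1.5  0.9 -0.5]
top 617 [551.  -99.2] [197.9  39.5] 87.62 z 0.0363
0.58 [0.001 0.036] [ 0.529 -0.198  0.028] [ 0.572 -0.     0.045]
scene 673 [553.2 -97.7] [200.5  41.1] 88.26 z 0.0347
0.71 [-0.002  0.034] [ 0.53  -0.197  0.028] [0.574 0.002 0.04 ]
knob [ 0.5611 -0.0908  0.2051] 2.7532781767122865 arm cmd th ~2.73
```

View pics/c9.png

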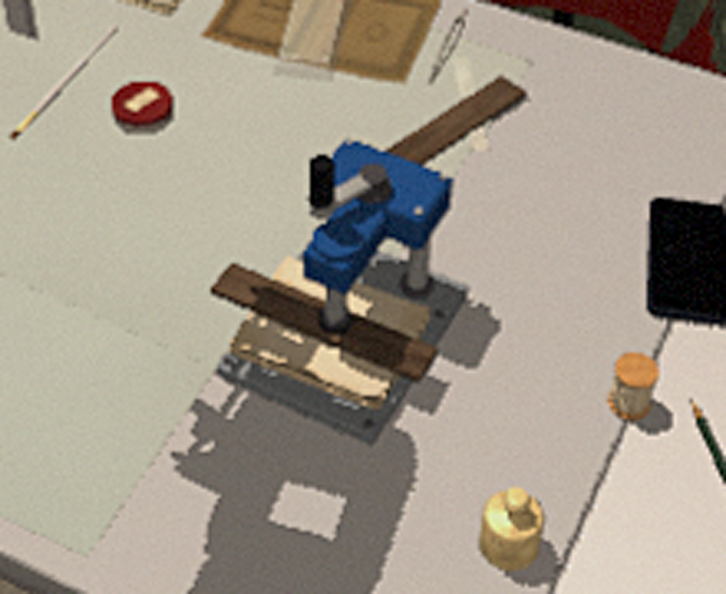

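The foot sits on the strip at crop px (333,320), and the strip lies square and centred under it. The tin, weight and spool look undisturbed, and the gripper is clear. Handing in.

```bash
python3 -c "
from station import ticket
print(ticket.hand_in())"
```

```text
the job is handed in; nothing more can be done
None
```

I laid the strip across the text block under the press foot, clamped it with the crank, let go and handed the job in at about 21 s. No verdict was reported.

- **Which strip:** I took the leftmost strip within reach, just left of the press. A greyer one lies farther left beside the other press, but it is 1.2 m away and out of reach.
- **Strip size:** The gripper measured the strip at about 35 mm wide, not the stated 40 mm. In the top view the strip to the right came out about the same width, so I kept my choice.
- **Placement:** The last check put the strip within about 3 mm of the foot's axis in press x and about 13 mm left of it along the strip. It was within about 0.02 rad of square, with its top at z ≈ 0.035 m.
- **Clamping:** Free winding took about 6.4 to 8 N at the grip, and the last steady reading was about 10.8 N. That rise of roughly 3 to 4 N means about 55 to 70 N on the foot. The estimate could be off by about 1 N at the grip (17 N on the foot), because the reading changes with winding speed.
- **Surroundings:** In the last picture the tin, weight and spool looked undisturbed and the gripper was clear of everything. I did not measure the bystanders or the text block for movement afterwards.

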